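Unstack a pile of shaft parts and build up the bearing housing

TASK

Take the pile of four turned metal parts apart. Put the small plug in the small wooden dish, seat the spacer collar in the bore of the grey bearing housing and then put the flanged cover on the collar with its spigot in the collar's hole, and lay the wide base ring flat in the large wooden dish. Do not shift the roll of tape or the empty cup that stand among them.

Things in the scene. Friction and masses are not known exactly. Their poses are not given: they have to be found in the camera images.
- end_plug: Solid aluminium disc with a small dark dimple on top, 34 mm diameter, 24 mm high, about 60 g; at the start it is the top of the pile, resting on the spacer collar. Origin at the centre of its underside, z up its axis.
- spacer_collar: Steel ring, 46 mm outside diameter, 26 mm hole, 22 mm high, about 190 g; second from the top of the pile, lying on the flanged cover. Origin at the centre of its underside, z up its axis.
- flanged_cover: Aluminium disc (flange) 58 mm diameter and 20 mm high, flat on top, with a spigot of 20 mm diameter and 8 mm length in the middle of its underside, about 150 g; third from the top, its flange lying on the base ring and its spigot in the ring's hole. Origin at the centre of the spigot's lower end, so the flange reaches from 8 to 28 mm above the origin; z up its axis.
- base_ring: Steel ring, 68 mm outside diameter, 28 mm hole, 22 mm high, about 500 g; the bottom of the pile, standing on the trolley top. Origin at the centre of its underside, z up its axis. All four parts are held by their outside, whatever the yaw; the pile is 88 mm high and its parts lie up to 5 mm off one another's centres.
- bearing_housing: Grey painted round housing, fixed to the trolley: foot flange 96 mm diameter and 6 mm high with four bolt heads, on it a boss of 68 mm diameter whose top is 18 mm high, with a bore of 50 mm diameter, 8 mm deep (bore floor 10 mm above the origin), where the spacer collar stands 14 mm proud. Origin at the centre of its underside, z up.
- small_dish: Round wooden dish, fixed: 66 mm outside diameter, 14 mm high, recess of 48 mm diameter and 8 mm depth (floor 6 mm above the origin). Origin at the centre of its underside, z up.
- large_dish: Round wooden dish, fixed: 104 mm outside diameter, 14 mm high, recess of 84 mm diameter and 8 mm depth (floor 6 mm above the origin). Origin at the centre of its underside, z up.
- tape_roll: Bystander: roll of yellowish tape lying flat, 100 mm diameter, 25 mm high. Origin at the centre of its underside.
- empty_cup: Bystander: small clear empty cup standing upright, 48 mm diameter, 45 mm high. Origin at the centre of its underside.
Not all that is in view belongs to the job. What is shaped like the end_plug but orange or turquoise is not meant.

How it is judged:
At the end, for the whole second after the job is handed in: All released, at rest, upright and seated (height within 3 mm): plug in the small dish (within 10 mm of its centre), collar in the housing bore (5 mm), cover on the collar with its spigot in the hole (5 mm from the collar centre), base ring in the large dish (12 mm) (horizontal distance between end_plug and small_dish below 0.01 m and z of end_plug in the frame of small_dish between 0.003 and 0.009 m and angle between each of end_plug, spacer_collar, flanged_cover, base_ring's own z axis and vertical below 0.1 rad and linear speed of each of end_plug, spacer_collar, flanged_cover, base_ring below 0.02 m/s and horizontal distance between spacer_collar and bearing_housing below 0.005 m and z of spacer_collar in the frame of bearing_housing between 0.007 and 0.013 m and horizontal distance between flanged_cover and spacer_collar below 0.005 m and z of flanged_cover in the frame of spacer_collar between 0.011 and 0.017 m and horizontal distance between base_ring and large_dish below 0.012 m and z of base_ring in the frame of large_dish between 0.003 and 0.009 m); the robot touches nothing.
It fails at once if the roll of tape was shifted by more than 30 mm (distance of tape_roll from where it was at the start of the episode above 0.03 m).
It fails at once if the empty cup was shifted by more than 30 mm (distance of empty_cup from where it was at the start of the episode above 0.03 m).
It also fails if it takes over 96 s, if anything falls off the work surface, if the arm or the gripper's body presses on something with over 40 N, if the wrist force passes 120 N, or if a joint passes its speed limit or range.

ROBOT

A 7-joint arm with a two-finger parallel gripper is mounted at the origin on a cart in front of the work surface, level with it; the furniture and walls round the work are solid. World frame = base frame: x ahead of the robot, y to its left, z up, the work surface at z = 0. Lengths are in m, angles in rad, forces in N, time in s.
With the tool pointing down it reaches from about 0.4 to 0.85 m from the base axis. Payload 6.9 kg.
Tool frame: the origin (TCP) lies on the centre line of the jaws, within the pads' length; the fingertips stand tip_reach ahead of it and the grasp point (between the pads) lies 2 mm behind it (tip_reach is the distance from the TCP to the fingertips, in m); z points along the fingers, y is the line along which they close (so a half turn about z gives the same grasp; the last joint's range is limited). The gripper opens to 85 mm and grips with 20 to 120 N. Pads are 22 mm wide; open, the fingers measure 114 mm over their backs; the gripper's body (76 mm by 85 mm) begins 54 mm behind the grasp point. The pads swing forward as they close: fully open they stand 13 mm farther back than shut.
Start: joints at [0.105, 0.507, -0.238, 1.5, 0.126, 1.149, -0.155], TCP at [0.625, -0, 0.248] pointing down, gripper open.
Joint ranges: [-3.08, 3.08], [-0.24, 2.05], [-1.43, 1.35], [0, 2.5], [-1.52, 4.66], [0.17, 1.96], [-2.89, 2.89]. Speed limits (rad/s): [2.39, 2.39, 3.14, 3.14, 3.14, 3.14, 3.14].

INTERFACE

Orientations are given as a unit quaternion [x, y, z, w].
In Python, from station import move_to, move_straight, move_joints, move_gripper, hold, solve_ik, camera, IKError, finish_job, get_time_s, get_joint_pos, get_dq, get_tau, get_tool_pos, get_ee_rot, get_force, get_moment, get_width, get_grasp_force, tip_reach gives the robot as it stands. The module is installed in compiled form; this text tells all that it offers. Calls block until the motion is done:
- move_to(position, orientation): joint-space move of the TCP to a pose.
- move_straight(position, ori=None, vel=0.15, stop_force=None): straight line of the TCP; ori=None keeps the orientation; vel is the mean speed in m/s. With stop_force (N) it stops when the force on the tool has changed by that much, and returns True; else False.
- move_joints(angles): joint-space move.
- move_gripper(opening, newtons=None): finger opening in m; newtons is the grip in N (None keeps the last); returns when the fingers have stopped.
- hold(seconds).
- solve_ik(position, orientation): joint angles nearest the present ones, or None.
- camera(name): name is "scene" or "side" or "wrist"; returns a dict with "image" (480x640x3 uint8, red, green, blue), "fx", "fy", "cx", "cy" (pixels), "R" (3x3) and "t" (3): a world point X has camera coordinates R X + t; the wrist camera has in their place "T_tool_cam" (4x4, takes a point from camera to tool coordinates, whose origin is the TCP and whose axes are the flange's). Camera axes: x right, y down, z forward; pixel columns grow to the right and rows downward; lengths in m; the calibration is good to about 2 mm. A picture is of the moment at which its call begins: read the wrist's pose just before it. There is no depth.
A pose or a line that the arm cannot do raises IKError and nothing moves.
- finish_job(): hands the job in; it is judged then, once.
Readings, each from a call of its own:
- get_time_s(): time.
- get_joint_pos(): joint angles.
- get_dq(): joint speeds.
- get_tau(): joint torques, N m.
- get_tool_pos(): TCP position.
- get_ee_rot(): TCP orientation.
- get_force(): force on the tool from outside, world axes, zero at the start.
- get_moment(): the same for the moment, N m.
- get_width(): finger opening in m.
- get_grasp_force(): force on a finger pad.
Only numpy, scipy, OpenCV 4.12 (cv2) and the standard library are available. Lean on these libraries where they do the work, as an engineer would, in place of code of your own. Each camera call takes 0.05 s, during which the arm holds its last target. There are 200 camera calls.

## Working session

There is one attempt and no reset: what is moved stays moved. The work goes in short steps, each a Python script; the robot and the scene stay as the last script left them, time stands still between calls to the robot, and variables do not carry over. Pictures are saved under pics/ and viewed, at most 14 in all, crops included, and the job is handed in when it is done.

```bash
mkdir -p pics; python3 - <<'E'
from station import *
import cv2,numpy as np
for n in("scene","side","wrist"):
    p=get_tool_pos();q=get_ee_rot();c=camera(n)
    cv2.imwrite(f"pics/{n}0.png",c["image"][:,:,::-1])
    print(n,{k:np.round(v,4).tolist() for k,v in c.items() if k!="image"})
print(p,q,tip_reach() if callable(tip_reach) else tip_reach,get_time_s(),get_width())
E
```

```text
scene {'fx': 559.8392, 'fy': 559.8392, 'cx': 323.3554, 'cy': 236.3451, 'R': [[0.7809, -0.6246, -0.0006], [-0.4613, -0.5762, -0.6747], [0.4211, 0.5272, -0.7381]], 't': [-0.4464, 0.305, 0.9015]}
side {'fx': 526.6184, 'fy': 526.6184, 'cx': 318.4607, 'cy': 226.1407, 'R': [[-0.9316, -0.3634, -0.0103], [-0.1812, 0.4886, -0.8535], [0.3152, -0.7932, -0.521]], 't': [0.5145, 0.1581, 0.7695]}
wrist {'fx': 365.491, 'fy': 365.491, 'cx': 319.0612, 'cy': 238.3643, 'T_tool_cam': [[-0.0003, -0.9489, -0.3157, 0.0817], [1.0, 0.0, -0.0012, -0.0003], [0.0011, -0.3157, 0.9489, -0.1255], [0.0, 0.0, 0.0, 1.0]]}
[ 6.24583444e-01 -7.50142986e-05  2.47527498e-01] [ 7.07109599e-01  7.07103519e-01 -5.70669231e-04 -5.49864640e-04] 0.017 0.15 0.0856307332860354
```

View pics/scene0.png

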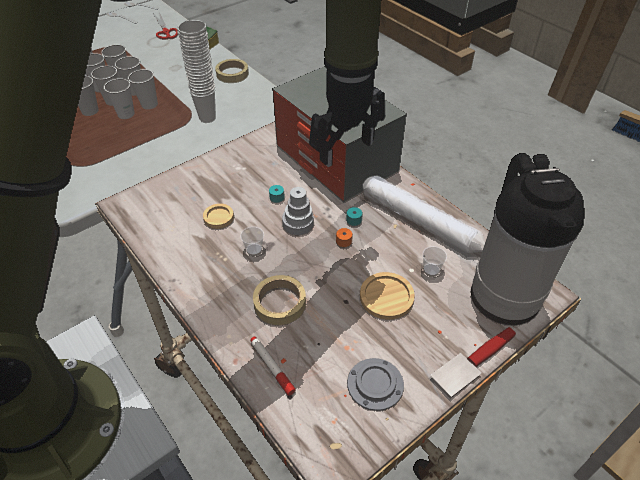

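View pics/side0.png

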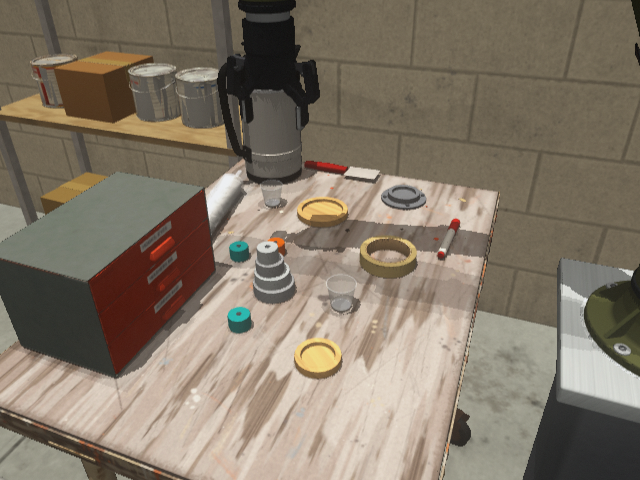

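View pics/wrist0.png

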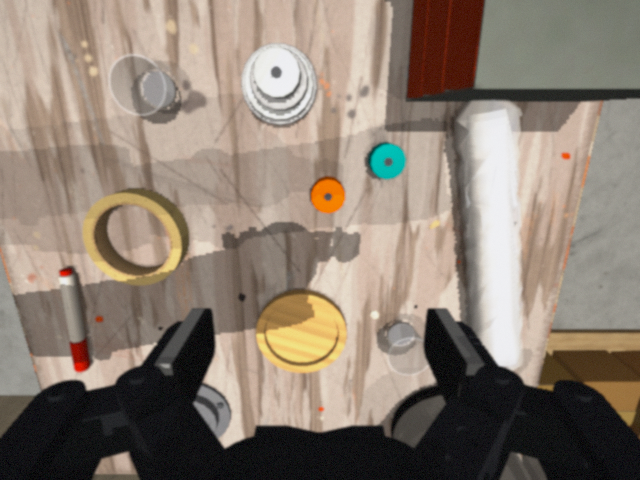

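The scene image shows the pile at (297,212), with the plug on top at (298,194). The other parts are:
- Small dish: (219,215)
- Large dish: (387,294)
- Housing: (376,382)
- Tape: (279,298)
- Cups: (253,243) and (432,262)
- Toolbox: behind the pile

Things that could be taken for the plug: turquoise at (277,193), turquoise at (354,215), orange at (344,237), and the silver disc with a dimple on the pile at (298,194). I choose the silver one.

```bash
cat > h.py <<'E'
from station import *
import cv2,numpy as np
from scipy.spatial.transform import Rotation as Ro
def shot(n,f=None):
    p=np.array(get_tool_pos());q=get_ee_rot();c=camera(n)
    if n=="wrist":
        T=np.eye(4);T[:3,:3]=Ro.from_quat(q).as_matrix();T[:3,3]=p
        W=T@np.array(c["T_tool_cam"]);c["R"]=W[:3,:3].T;c["t"]=-W[:3,:3].T@W[:3,3]
    if f: cv2.imwrite(f"pics/{f}.png",c["image"][:,:,::-1])
    return c
def plane(c,uv,z):
    R=np.array(c["R"]);t=np.array(c["t"]);o=-R.T@t
    d=R.T@np.array([(uv[0]-c["cx"])/c["fx"],(uv[1]-c["cy"])/c["fy"],1])
    return (o+d*(z-o[2])/d[2])[:2]
def proj(c,X):
    x=np.array(c["R"])@np.array(X)+c["t"];return np.array([c["fx"]*x[0]/x[2]+c["cx"],c["fy"]*x[1]/x[2]+c["cy"]])
E
python3 - <<'E'
from h import *
P={"scene":dict(plug=(298,193,.088),sd=(219,214,.014),ld=(387,294,.014),hs=(376,380,.018),tape=(279,296,.025),cup=(253,236,.045),cup2=(433,254,.045),base=(297,220,.011),box1=(344,196,0),box2=(276,150,0),boxtop=(344,133,.15),roll1=(375,190,.02)),
"side":dict(plug=(267,246,.088),sd=(318,356,.014),ld=(322,210,.014),hs=(404,195,.018),tape=(388,255,.025),cup=(341,283,.045),base=(274,284,.011),box1=(216,267,0),box2=(110,362,0)),
"wrist":dict(plug=(277,72,.088),sd=(0,0,0),ld=(302,331,.014),tape=(136,236,.025),cup=(135,85,.045),cup2=(408,345,.045),base=(279,86,.02),roll1=(488,110,.02),box1=(410,97,0))}
for n,d in P.items():
    c=shot(n)
    print(n,{k:np.round(plane(c,v[:2],v[2]),3).tolist() for k,v in d.items()})
    if n=="scene":
        cv2.imwrite("pics/crop1.png",cv2.resize(c["image"][170:270,200:320,::-1],(720,600),interpolation=2))
E
```

```text
scene {'plug': [0.591, 0.107], 'sd': [0.464, 0.225], 'ld': [0.6, -0.157], 'hs': [0.462, -0.278], 'tape': [0.434, -0.04], 'cup': [0.472, 0.1], 'cup2': [0.718, -0.158], 'base': [0.586, 0.108], 'box1': [0.72, 0.111], 'box2': [0.695, 0.34], 'boxtop': [0.738, 0.139], 'roll1': [0.772, 0.067]}
side {'plug': [0.593, 0.113], 'sd': [0.461, 0.236], 'ld': [0.6, -0.143], 'hs': [0.459, -0.256], 'tape': [0.431, -0.018], 'cup': [0.472, 0.109], 'base': [0.588, 0.108], 'box1': [0.711, 0.087], 'box2': [0.733, 0.336]}
wrist {'plug': [0.594, 0.112], 'sd': [0.341, 0.18], 'ld': [0.605, -0.148], 'tape': [0.44, -0.032], 'cup': [0.471, 0.107], 'cup2': [0.717, -0.145], 'base': [0.588, 0.108], 'roll1': [0.778, 0.087], 'box1': [0.711, 0.1]}
```

View pics/crop1.png

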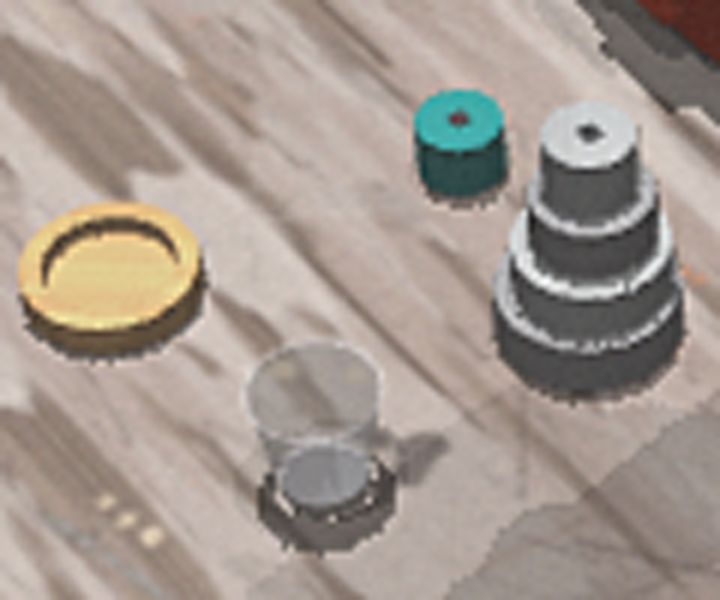

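The crop confirms the choice: a silver disc with a dark dimple at about crop (588,132), on top of the pile of three. The turquoise part and the cup are near it. Next I survey each station from above with the wrist camera.

```bash
python3 - <<'E'
from h import *
import pickle
c=shot("scene");print([np.round(plane(c,v,.024),3).tolist() for v in((277,189),(354,211),(344,234))])
print(tip_reach, callable(tip_reach))
q0=[.70711,.70711,0,0]
V={}
for n,x,y,z in(("ld",.602,-.148,.18),("hs",.460,-.265,.18),("sd",.463,.230,.18),("pile",.588,.108,.24)):
    try:
        move_to([x,y,z],q0)
    except IKError as e: print(n,e);continue
    hold(.2);V[n]=shot("wrist");print(n,get_time_s(),get_tool_pos(),np.round(get_joint_pos(),2))
pickle.dump(V,open("v.pkl","wb"))
m=[cv2.resize(V[n]["image"][:,:,::-1],(400,300),interpolation=3) for n in V]
cv2.imwrite("pics/m.png",np.vstack([np.hstack(m[:2]),np.hstack(m[2:])]))
E
```

```text
[[0.601, 0.202], [0.69, 0.043], [0.63, 0.005]]
0.017 False
ld 1.3 [ 0.6026492  -0.1465176   0.18055073] [ 0.33  0.56 -0.22  1.61  0.14  0.99  0.07]
hs 2.3167 [ 0.46109983 -0.26397729  0.17989584] [ 0.63  0.43 -0.22  1.85  0.12  0.88  0.35]
sd 4.3667 [0.46334668 0.22929549 0.17996383] [-0.23  0.43 -0.4   1.88  0.21  0.88 -0.73]
pile 5.3833 [0.58722294 0.10936526 0.23983227] [ 0.02  0.48 -0.39  1.59  0.2   1.11 -0.41]
```

View pics/m.png

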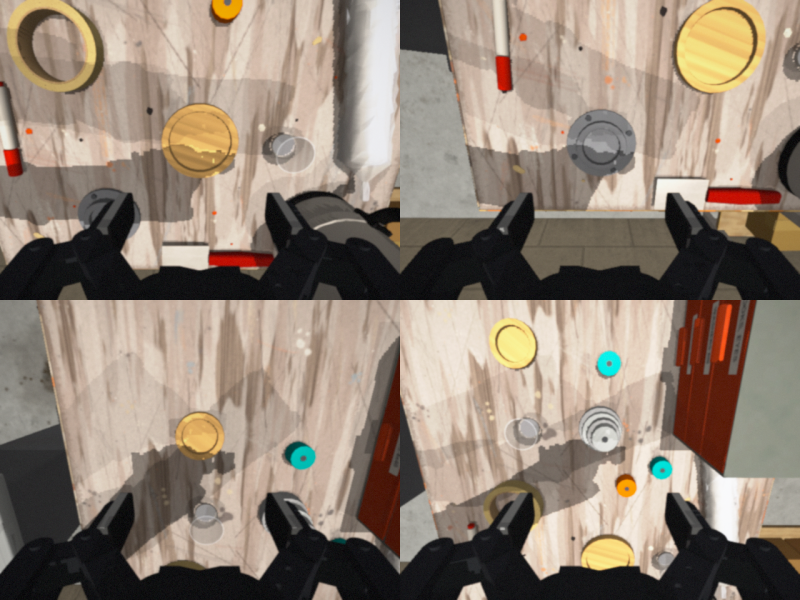

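The montage, in full-resolution pixels of each view, shows:
- Large dish at (400,280)
- Housing at (402,286)
- Small dish at (400,270)
- Pile at (402,255), with the plug at about (408,278)

I now fit the circles.

```bash
python3 - <<'E'
from h import *
import pickle
V=pickle.load(open("v.pkl","rb"))
def fit(c,m,z,near):
    cs,_=cv2.findContours(m.astype(np.uint8)*255,cv2.RETR_EXTERNAL,cv2.CHAIN_APPROX_NONE)
    cs=[k for k in cs if cv2.contourArea(k)>300]
    k=min(cs,key=lambda k:np.hypot(*(k.reshape(-1,2).mean(0)-near)))
    h=cv2.convexHull(k);e=cv2.fitEllipse(h if len(h)>20 else k)
    P=np.array([plane(c,p,z) for p in k.reshape(-1,2)]);(x,y),r=cv2.minEnclosingCircle(P.astype(np.float32))
    return np.round(e[0],1),np.round(e[1],1),np.round(plane(c,e[0],z),4),"enc",np.round((x,y,r),4)
for n,z in(("ld",.012),("sd",.012),("hs",.003)):
    c=V[n];H=cv2.cvtColor(c["image"],cv2.COLOR_RGB2HSV)
    ctr=proj(c,[*dict(ld=(.602,-.148),sd=(.463,.23),hs=(.46,-.265))[n],.01])
    m=(H[:,:,1]>110)&(H[:,:,0]<35)&(H[:,:,0]>12) if n!="hs" else (cv2.medianBlur(H[:,:,1],5)<36)
    if n=="hs":
        m=cv2.morphologyEx(m.astype(np.uint8),cv2.MORPH_OPEN,np.ones((5,5)))
        m[np.hypot(*(np.mgrid[:480,:640]-ctr[::-1,None,None]))>95]=0
    print(n,ctr,fit(c,m,z,ctr))
    if n=="hs":mh=m
def up(c,x,y,w,h,s): return cv2.resize(c["image"][y:y+h,x:x+w,::-1],None,fx=s,fy=s,interpolation=2)
a=up(V["hs"],252,160,140,140,2.857);b=up(V["pile"],252,130,140,140,2.857)
cv2.imwrite("pics/m2.png",np.hstack([a,b]))
E
```

```text
ld [318.64860942 221.41492858] (array([319.4, 224.9]), array([118.7, 122.5]), array([ 0.6026, -0.1505]), 'enc', array([ 0.603 , -0.1533,  0.0523]))
sd [319.3073613  218.52305401] (array([319.1, 217.4]), array([77. , 77.9]), array([0.4628, 0.2315]), 'enc', array([0.4631, 0.2303, 0.0333]))
hs [318.16328148 221.07029193] (array([328.2, 244.4]), array([117.4, 146. ]), array([ 0.4688, -0.2882]), 'enc', array([ 0.4662, -0.2936,  0.0665]))
```

View pics/m2.png

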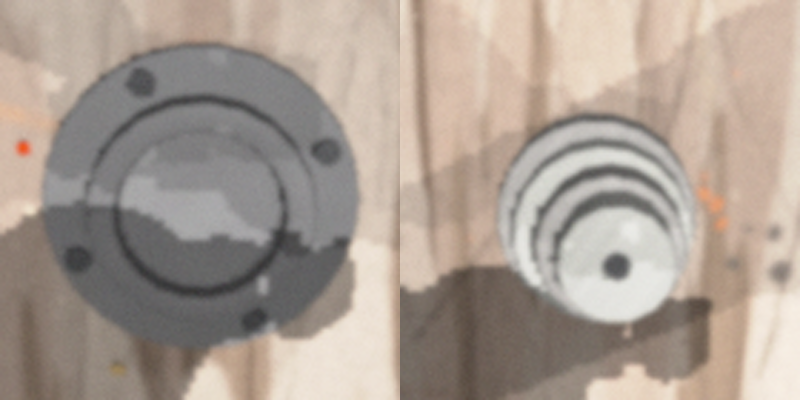

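The crops show the housing bore at crop (201,213), with its bolts averaging (200,203). The plug dimple is at (616,265).

```bash
python3 - <<'E'
from h import *
import pickle
V=pickle.load(open("v.pkl","rb"));s=2.857
f=lambda n,u,v,x,y,z:print(n,np.round(plane(V[n],(x+u/s,y+v/s),z),4))
f("hs",200,203,252,160,.008);f("hs",201.5,213,252,160,.018);f("hs",200,194.5,252,160,.003)
f("pile",616,265,-148+0,130,.088) if 0 else f("pile",216,264,252,130,.088)
# steps: annulus outer edges (collar x 537-685,  cover 510-690.., base 497-697)
for w in(.034,0.046,.06,.085):
    move_gripper(w);print(w,get_width())
    import station;print(station.tip_reach)
c=shot("wrist","g")
print(get_time_s())
E
```

```text
hs [ 0.4633 -0.2744]
hs [ 0.4636 -0.2743]
hs [ 0.4633 -0.2732]
pile [0.593  0.1124]
0.034 0.03379087110487321
0.017
0.046 0.04595872890104112
0.017
0.06 0.05976884209876688
0.017
0.085 0.08497836398594345
0.017
6.925
```

```bash
cat >> h.py <<'E'
def Q(deg): return (Ro.from_euler('z',deg,degrees=True)*Ro.from_quat([.70711,.70711,0,0])).as_quat()
def pinch2(x,y,z,w,N=60):
    """centre in both axes: light pinch, quarter turn, firm grip"""
    move_gripper(min(.085,w+.03),20)
    move_to([x,y,z+.05],Q(0)); move_straight([x,y,z],vel=.1)
    a=np.array(get_tool_pos()); move_gripper(w-.01,20); print("w",get_width(),get_grasp_force())
    move_gripper(min(.085,w+.03)); move_straight([x,y,z+.03])
    move_to([x,y,z+.03],Q(90)); move_straight([x,y,z],vel=.1)
    move_gripper(w-.01,N); print("w",get_width(),get_grasp_force(),get_tool_pos(),get_time_s())
E
python3 - <<'E'
from h import *
pinch2(.593,.1124,.087,.034)
x,y,z=get_tool_pos()
move_straight([x,y,.22],vel=.2);hold(.2)
c=shot("wrist");p=get_tool_pos();u=proj(c,[p[0],p[1],p[2]+.001]);print(u,get_force(),get_width(),get_time_s())
cv2.imwrite("pics/a1.png",cv2.resize(c["image"][130:430,120:520,::-1],(800,600),interpolation=2))
E
```

```text
w 0.032789536276079764 21.374910419544904
w 0.03147629949353138 59.679833587724715 [0.59349076 0.11269762 0.08792289] 11.5583
[317.66491312 335.7636145 ] [ 0.42140907 -0.14290205 -0.36870556] 0.032015799607903885 12.625
```

View pics/a1.png

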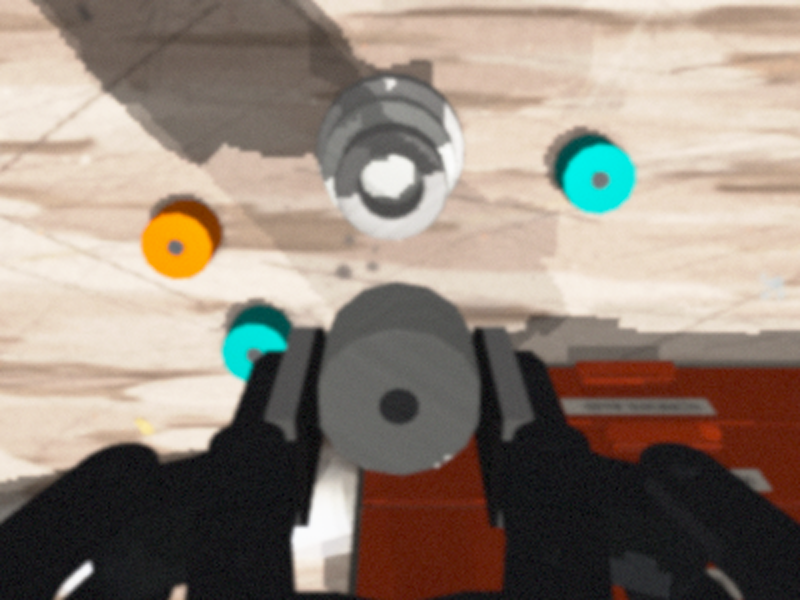

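The plug is held, with its dimple at image (319,333), within 1 mm of the prediction. The collar is visible below at (316,220). I place the plug, then look at the collar.

```bash
cat >> h.py <<'E'
def place(x,y,z,deg,w,up=.06,sf=8):
    move_to([x,y,z+.06],Q(deg)); hold(.1)
    move_straight([x,y,z+.012],vel=.12)
    s=move_straight([x,y,z-.004],vel=.03,stop_force=sf); print("stop",s,get_tool_pos(),get_force())
    move_gripper(w+.012); x,y,z=get_tool_pos(); move_straight([x,y,z+up],vel=.15)
E
python3 - <<'E'
from h import *
place(.463,.231,.0299,90,.034)
move_to([.588,.108,.225],Q(0));hold(.2)
c=shot("wrist");print(get_time_s(),proj(c,[.59,.11,.064]))
cv2.imwrite("pics/a2.png",cv2.resize(c["image"][130:280,220:420,::-1],(800,600),interpolation=2))
import pickle;pickle.dump(c,open("c2.pkl","wb"))
E
```

```text
stop True [0.46342762 0.23116363 0.0303481 ] [-1.54211828 -1.47573496 10.75035437]
16.5833 [324.05687007 221.79147797]
```

View pics/a2.png

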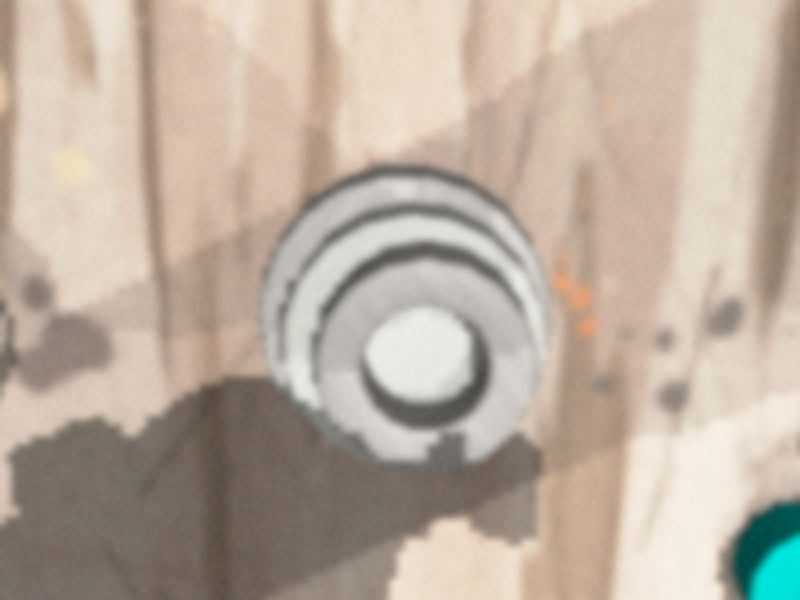

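The collar top is at image (327,221), with its hole clean and visible. I grasp it and then look at the housing at the other yaw.

```bash
python3 - <<'E'
from h import *
import pickle
c=pickle.load(open("c2.pkl","rb"));x,y=plane(c,(327,221),.064);print(x,y)
pinch2(x,y,.064,.046)
x,y,z=get_tool_pos();move_straight([x,y,.16],vel=.2)
move_to([.4634,-.2743,.2],Q(90));hold(.2)
c=shot("wrist");p=get_tool_pos();print(p,get_width(),get_force(),get_time_s())
print(proj(c,[p[0],p[1],p[2]]),proj(c,[.4634,-.2743,.018]))
pickle.dump(c,open("c3.pkl","wb"))
cv2.imwrite("pics/a3.png",cv2.resize(c["image"][150:390,160:480,::-1],(800,600),interpolation=2))
E
```

```text
0.5923774235157816 0.11067492569549124
w 0.044476952066274104 20.87205145158805
w 0.043685515773365616 60.09955823421478 [0.59279194 0.11084639 0.06520286] 21.3083
[ 0.46392449 -0.27345182  0.20000602] 0.04403394570860933 [ 0.02168693 -0.57837574 -1.66589166] 23.7
[316.86546974 333.43184184] [317.19217704 215.25179981]
```

View pics/a3.png

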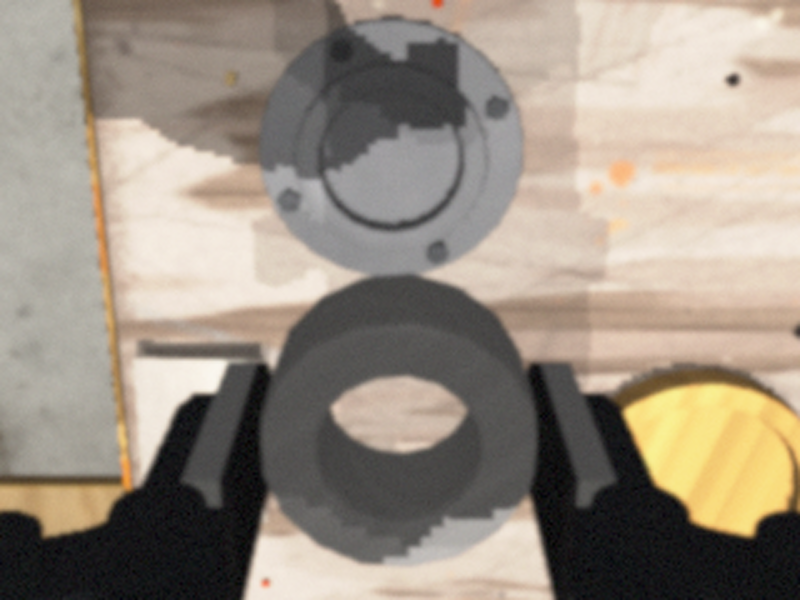

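```bash
python3 - <<'E'
from h import *
import pickle
c=pickle.load(open("c3.pkl","rb"))
print(plane(c,(316.2,210.7),.008),plane(c,(316.6,208.4),.018))
p=[.46392449,-.27345182]
print(plane(c,(319.7,326.8),.2),"hole top centre if collar top at .1995")
E
```

```text
[ 0.46183164 -0.27523948] [ 0.45730173 -0.27481138]
[ 0.4609212  -0.27233689] hole top centre if collar top at .1995
```

```bash
cat >> h.py <<'E'
def exact(x,y,z,vel=.1):
    c=np.array([x,y,z],float);cmd=c.copy()
    for _ in range(3):
        move_straight(cmd.tolist(),vel=vel);hold(.15);e=c-get_tool_pos()
        if abs(e).max()<.0003:break
        cmd+=e
    print("exact err",e); return cmd-c
E
python3 - <<'E'
from h import *
X,Y=.4630,-.2753
move_straight([X,Y,.10],vel=.15)
d=exact(X,Y,.047)
s=move_straight([X+d[0],Y+d[1],.030+d[2]],vel=.03,stop_force=10)
print(s,get_tool_pos(),get_force(),get_time_s())
E
```

```text
exact err [ 1.89808797e-05 -3.35357317e-05  8.51905290e-05]
True [ 0.46288949 -0.27527484  0.0332065 ] [ 0.12009017 -0.03316093  7.19499205] 26.625
```

The collar seated at exactly the expected height. I release it and look at the cover.

```bash
python3 - <<'E'
from h import *
import pickle
move_gripper(.06);x,y,z=get_tool_pos();move_straight([x,y,.12])
move_to([.463,-.275,.2],Q(90));hold(.2);c1=shot("wrist")
move_to([.588,.108,.205],Q(0));hold(.2);c=shot("wrist")
pickle.dump((c1,c),open("c4.pkl","wb"));print(get_time_s(),get_width())
r=lambda c:cv2.resize(c["image"][140:290,235:405,::-1],(400,353),interpolation=2)
cv2.imwrite("pics/a4.png",np.hstack([r(c1),r(c)]))
E
```

```text
30.3417 0.060504809700088355
```

View pics/a4.png

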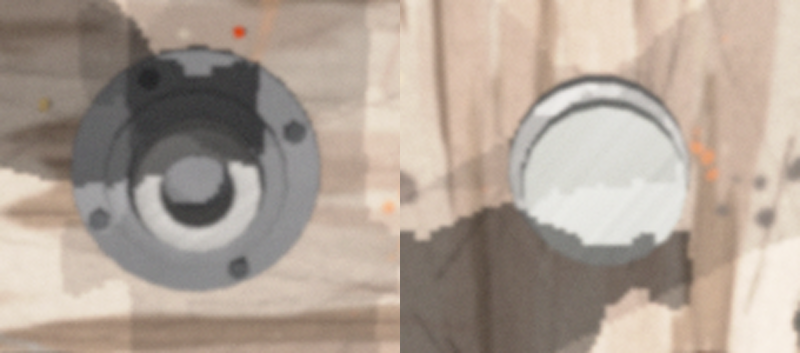

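The collar is standing square in the bore. The cover top is at image (322,218). I grasp it and place it on the collar.

```bash
python3 - <<'E'
from h import *
import pickle
c=pickle.load(open("c4.pkl","rb"))[1];x,y=plane(c,(322.3,217.8),.042)-[.0004,.001];print(x,y)
pinch2(x,y,.041,.058)
x,y,z=get_tool_pos();off=z-.014;print("off",off)
move_straight([x,y,.15],vel=.2)
X,Y=.4629,-.2753
move_to([X,Y,.13],Q(90))
d=exact(X,Y,.024+off+.012)
print(get_width(),get_force())
s=move_straight([X+d[0],Y+d[1],.020+off+d[2]],vel=.03,stop_force=10)
print(s,get_tool_pos(),"origin z",get_tool_pos()[2]-off,get_force(),get_time_s())
E
```

```text
0.5897067529238725 0.1094949713727409
w 0.056907523450431395 20.667435606010258
w 0.05563950541460002 63.01334505435079 [0.5900385  0.10966483 0.04220906] 35.0333
off 0.028209057450997783
exact err [-6.13577093e-06 -3.66826681e-05  8.17714014e-05]
0.05524308265145316 [-0.83158367  0.06981437 -1.29601339]
True [ 0.46291672 -0.27532008  0.05220369] origin z 0.02399463012229129 [-2.3582402   0.90702719  9.17577585] 39.425
```

The cover seated at origin z = 0.024, as expected. I release it and look at it and at the ring.

```bash
python3 - <<'E'
from h import *
import pickle
move_gripper(.075);x,y,z=get_tool_pos();move_straight([x,y,.13])
move_to([.463,-.275,.2],Q(90));hold(.2);c1=shot("wrist")
move_to([.588,.108,.185],Q(0));hold(.2);c=shot("wrist")
pickle.dump((c1,c),open("c5.pkl","wb"));print(get_time_s(),get_width())
r=lambda c:cv2.resize(c["image"][140:290,235:405,::-1],(400,353),interpolation=2)
cv2.imwrite("pics/a5.png",np.hstack([r(c1),r(c)]))
E
```

```text
43.0583 0.07503183566127204
```

View pics/a5.png

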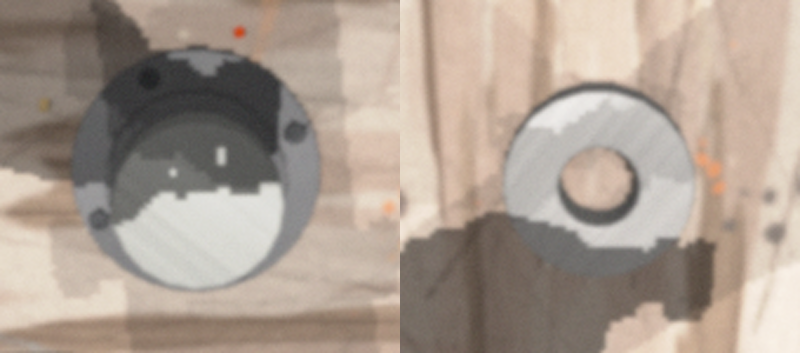

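The cover is flat on the collar. The ring is at image (320,217). I grasp the ring and lay it in the large dish.

```bash
python3 - <<'E'
from h import *
import pickle
c=pickle.load(open("c5.pkl","rb"))[1];x,y=plane(c,(319.6,216.9),.022)-[.0004,.001];print(x,y)
move_gripper(.085,20)
move_to([x,y,.08],Q(90));exact(x,y,.021)
move_gripper(.055,90);print(get_width(),get_grasp_force());off=get_tool_pos()[2]
move_straight([x,y,.12],vel=.15);hold(.1);print(get_width(),get_force())
place(.602,-.152,.006+off,90,.07,up=.1)
move_to([.60,-.0,.28],Q(0));hold(.2)
print(get_time_s())
shot("scene","f1");c=shot("side");s=shot("scene")
a=cv2.resize(s["image"][160:420,190:450,::-1],(400,400));b=cv2.resize(c["image"][170:390,220:440,::-1],(400,400))
cv2.imwrite("pics/f.png",np.hstack([a,b]))
E
```

```text
0.587491478212707 0.11024736003746165
exact err [ 1.01572518e-04 -5.18674521e-05  1.29466558e-04]
0.06452707853118421 95.15307878726162
0.0643708027197409 [-1.48987726e-01  3.89881553e-03 -4.92374659e+00]
stop True [ 0.6022587  -0.15219712  0.02849353] [0.51454713 0.44632175 4.48725618]
52.15
```

View pics/f.png

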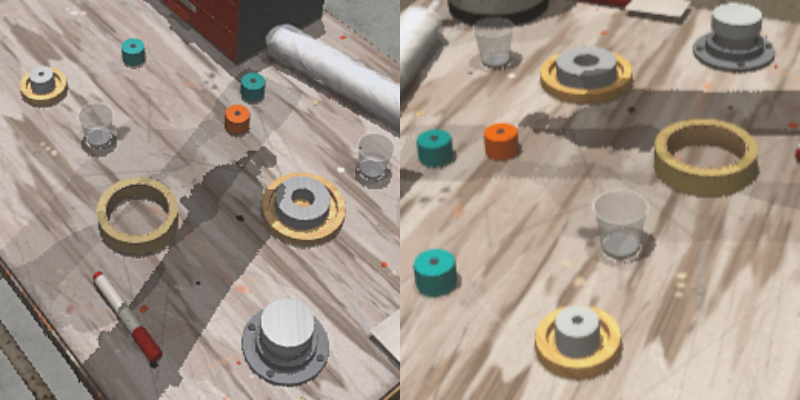

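Both views show every part seated and level, and the tape and cups are where they were.

```bash
python3 -c "
from station import *
print(finish_job(),get_time_s())"
```

```text
the job is handed in; nothing more can be done
the job is handed in; nothing more can be done
```

The job is handed in, after about 52 s of the 96 s allowed: plug in the small dish, collar in the housing bore with the cover on it, base ring in the large dish; the last pictures show all four seated and level and the tape and cups unmoved, but the hand-in call gave no verdict.

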